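# Close the tin with its nested lids, then hold up the outer lid alone

## Robot

A 6-joint arm with a two-finger parallel gripper is mounted at the origin on the work surface. World frame = base frame: x ahead of the robot, y to its left, z up, the work surface at z = 0. Lengths are in m, angles in rad, forces in N, time in s.
With the tool pointing down it reaches from about 0.275 to 0.775 m from the base axis. Payload 14.6 kg.
Tool frame: the origin (TCP) lies at the very end of the fingers, on their centre line; the grasp point (between the pads) lies 19 mm behind it (robot.pinch_z is the z of the grasp point in the tool frame, in m); z points along the fingers, y is the direction in which the jaws open and shut (so a half turn about z gives the same grasp; the last joint's range is limited). The gripper opens to 85 mm and grips with 20 to 120 N. Pads are 22 mm wide; open, the fingers measure 114 mm over their backs; the gripper's body (76 mm by 85 mm) begins 54 mm behind the grasp point. The pads swing forward as they close: fully open they stand 13 mm farther back than shut.
Start: joints at [1.03, 0.263, -0.048, 1.259, 0, 1.415], TCP at [0.198, 0.486, 0.231] pointing down, gripper open.
Joint ranges: [-2.65, 2.65], [-0.89, 1.7], [-1.18, 1.37], [-2.13, 2.11], [-1.35, 1.29], [-3.14, 3.14]. Speed limits (rad/s): [1.89, 1.89, 2.57, 2.79, 3.14, 3.14].

## Interface

Orientations are given as a unit quaternion [x, y, z, w].
In Python, from bench import robot gives the robot as it stands. The module is installed in compiled form; this text tells all that it offers.
- The arm moves only by the tool arm_command, never from a script. Its argument "increments" is a list of rows, each a list of 6 numbers: the shift along the tool's x, y, z in cm, then the turn, a rotation vector about the tool's x, y, z in degrees. In form: [[dx, dy, dz, rx, ry, rz], ...]. A call has 1 to 8 rows; each row shifts and turns the commanded pose from where the row before left it, along the tool's axes as they then stand; what a row does not reach is not made up. A row lasts 1/12 s, in which the tool goes at most 41.7 mm and 7.16 degrees, less where a joint would pass 70% of its speed; a pose out of reach is approached as far as the arm can. A call with a gripper value outside its range is refused whole. "claw" is the finger opening in cm, from 0 to 8.54, set as the call begins (left out, the last holds). The fingers move at their own pace and stop on an object; "grip_force" is the grip in N (left out, the last holds). Time passes only in rows, so rows that do not move let the fingers close. It gives the time, the measured TCP pose, the force and the opening at its end, in the units of the state.
- robot.get_state(): the state, without advancing time (a new reading comes with each control period).
- robot.get_image(name): name is "side" or "top"; returns (picture, depth): 400x640x3 uint8, blue, green, red; 400x640 float32, m along the optical axis (not along the pixel's ray), 0 where there is no reading.
- robot.camera_params(name): a dict with "fx", "fy", "cx", "cy" (pixels), "rvec" (rotation vector, rad) and "tvec" (3), from world to camera coordinates, as OpenCV has them. Camera axes: x right, y down, z forward; pixel columns grow to the right and rows downward; lengths in m; the calibration is good to about 2 mm. A picture is of the moment at which its call begins. camera_params takes no time and is no camera call.
- robot.close_job(): hands the job in, once; it reports no verdict.
The state is a dict: "time": time; "qpos": joint angles; "qd": joint speeds; "joint_efforts": joint torques, N m; "tool_pos": TCP position; "ee_rot": TCP orientation; "wrist_force": force on the tool from outside, world axes, zero at the start; "ft_torque": the same for the moment, N m; "grip_width": finger opening in m.
Only numpy, scipy, OpenCV 4.12 (cv2) and the standard library are available. Lean on these libraries where they do the work, as an engineer would, in place of code of your own. Each camera call takes 0.05 s, during which the arm holds its last target.

## Task

The aluminium tin's two washed lids stand nested on the cork coaster: lift them together by the wooden post in the middle, lower them onto the open tin without dropping them so that the inner lid sits fully home, and let go. Then take the outer lid alone by its collar, lift it straight off without disturbing the inner lid, and finish still holding it level and steady above the tin, about 10 cm higher than it sat, so that I can wipe it dry inside. Leave the tin standing where it is and leave the bowl, mug and spatula alone.

Things in the scene. Friction and masses are not known exactly. Their poses are not given: they have to be found in the camera images.
- tin: Open loose aluminium tin, upright, 64 mm in outer diameter, 95 mm high, mouth 59 mm wide, 0.4 kg, on the cart top left or right of the middle, the coaster on the other side. Origin at the centre of its underside, z up; rim at z = 95 mm. With the inner lid fully home (flange on the rim, plug in the mouth, 2 mm play all round) that lid's origin is at z = 83 mm.
- coaster: Fixed round cork coaster, 120 mm in diameter, 8 mm thick, on which the nested lids stand at the start, within 15 mm of its middle. Origin at the centre of its underside.
- inner_lid: Inner lid, 80 g, round. Origin at the centre of the plug's underside, z up. Plug 55 mm in diameter, z = 0 to 12 mm, its lowest 4 mm tapering to 49; flange 68 mm in diameter, z = 12 to 16; wooden post 16 mm in diameter, z = 16 to 69. The outer lid rests loosely on the flange; the post sticks 28 mm out of its collar (z = 41 to 69). Lifting the post lifts both lids.
- outer_lid: Outer lid, aluminium, 120 g, round. Origin on its axis at the underside of its top plate, z up; nested, 16 mm above the inner lid's origin, 2 mm side play. Plate 77 mm in diameter, z = 0 to 3 mm; skirt (72 mm inside) down to z = -12; collar to grip: tube 34 mm outside, 24 inside, z = 3 to 25, the inner lid's post passing loosely through. Lifting the collar lifts this lid only.
- bowl: Clear glass bowl, 140 mm wide, 65 mm high, beyond the work; a bystander. Origin at the centre of its underside.
- mug: Red ceramic mug, 80 mm wide, 92 mm high, with a handle, at the far left; a bystander. Origin at the centre of its underside.
- spatula: Wooden spatula, 280 mm long, lying flat at the far right; a bystander. Origin at the middle of its underside.

How it is judged:
By the outcome, as a careful person would: the job done as asked, in the order asked, and still so for the second after the job is handed in, while the arm keeps its last pose, push and grip.
It also fails if it takes over 58 s, if anything falls off the work surface, if the arm or the gripper's body presses on something with over 40 N, if the wrist force passes 120 N, or if a joint passes its speed limit or range.

## Working session

There is one attempt and no reset: what is moved stays moved. The work goes in short steps, Python scripts to look and compute and a tool call to move; the robot and the scene stay as the last step left them, time stands still between calls to the robot, and variables do not carry over. Pictures are saved under pics/ and viewed, and the job is handed in when it is done.

Besides the shell and the picture viewer there is one more tool, called by a JSON object that holds its "name" and its "arguments", one argument or row to a line. arm_command: Moves the arm, as the interface text tells. Its arguments: {"type":"object","properties":{"increments":{"type":"array","items":{"type":"array","items":{"type":"number"}}},"claw":{"type":"number"},"grip_force":{"type":"number"}},"required":["increments"]}

```bash
mkdir -p pics; cat > h.py <<'E'
import numpy as np, cv2, pickle
from bench import robot
def snap(n,tag):
    im,d=robot.get_image(n); im=np.array(im); cv2.imwrite(f'pics/{tag}.png',im); np.savez(f'{tag}.npz',im=im,d=d); return im,d
def cam(n):
    p=robot.camera_params(n); R,_=cv2.Rodrigues(np.array(p['rvec'],float)); return p,R,np.array(p['tvec'],float).ravel()
def ray(n,u,v):
    p,R,t=cam(n); d=np.array([(u-p['cx'])/p['fx'],(v-p['cy'])/p['fy'],1.]); return -R.T@t, R.T@d
def cloud(n,d):
    p,R,t=cam(n); v,u=np.mgrid[0:d.shape[0],0:d.shape[1]]
    X=np.stack([(u-p['cx'])/p['fx']*d,(v-p['cy'])/p['fy']*d,d],-1); W=(X-t)@R; W[d==0]=np.nan; return W
def atz(n,u,v,z):
    o,r=ray(n,u,v); return o+r*(z-o[2])/r[2]
def tri(n1,a,n2,b):
    o1,r1=ray(n1,*a);o2,r2=ray(n2,*b)
    s=np.linalg.lstsq(np.stack([r1,-r2],1),o2-o1,rcond=None)[0]
    A=o1+s[0]*r1;B=o2+s[1]*r2; return (A+B)/2,np.linalg.norm(A-B)
E
python3 - <<'E'
from h import *
print(robot.get_state(), robot.pinch_z)
for n in('side','top'):
    snap(n,n+'0'); p,R,t=cam(n); print(n,p['fx'],-R.T@t,R[2])
E
```

```text
{'time': 0.0, 'qpos': array([ 1.02969490e+00,  2.63544074e-01, -4.89618899e-02,  1.25937863e+00,
       -9.35600138e-06,  1.41550454e+00]), 'qd': array([-6.27009299e-04,  1.28030916e-03,  1.51356300e-03, -9.61483366e-05,
        9.01135282e-04,  2.00714822e-04]), 'joint_efforts': array([-1.26219882e-03, -6.37624025e+01,  3.84556890e+01,  1.41507795e-02,
       -1.86582420e-04, -3.59864271e-05]), 'tool_pos': array([0.1974213 , 0.4861676 , 0.23080497]), 'ee_rot': array([ 1.91710607e-01,  9.81451347e-01, -5.13077757e-04, -1.81263467e-04]), 'wrist_force': array([-0.13604101, -0.12996839,  0.74600317]), 'ft_torque': array([ 0.00994769, -0.03683185, -0.02725322]), 'grip_width': 0.08575627451536545} -0.0187
side 373.02401565658687 [ 0.54763274 -0.86834038  0.54979974] [ 0.06729002  0.86919026 -0.48987789]
top 433.6881093558614 [ 0.55594676 -0.01207891  1.18141888] [ 6.28802679e-02 -6.53996522e-04 -9.98020864e-01]
```

View pics/side0.png

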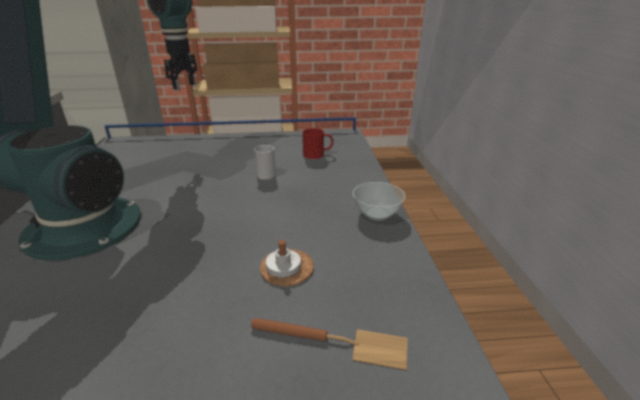

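View pics/top0.png

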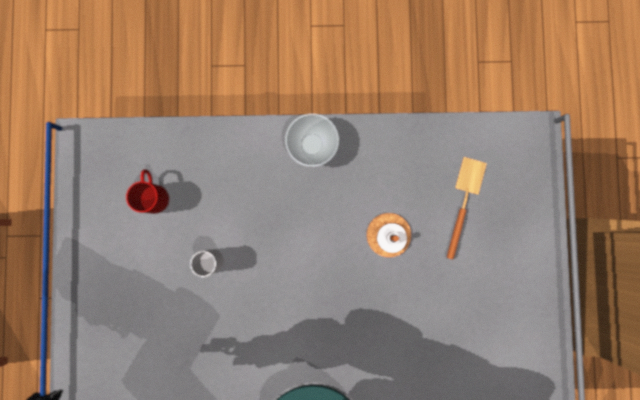

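The side view shows the tin at about (265,163) and the lids on the coaster at (284,262). In the top view the tin is at (203,263) and the lids are at (392,237). I'll enlarge both.

```bash
python3 - <<'E'
from h import *
def crop(n,u0,v0,w,h,k):
    im=np.load(n+'.npz')['im'][v0:v0+h,u0:u0+w]; return cv2.resize(im,None,fx=k,fy=k,interpolation=cv2.INTER_CUBIC)
cv2.imwrite('pics/cs.png',np.hstack([crop('side0',254,230,64,60,6),crop('side0',235,135,64,60,6)]))
cv2.imwrite('pics/ct.png',np.hstack([crop('top0',360,207,64,60,6),crop('top0',172,233,64,60,6)]))
for n in('side','top'):
    d=np.load(n+'0.npz')['d']; W=cloud(n,d)
    for (u,v) in ([(282,242),(280,262),(265,149),(265,175),(300,290),(230,200)] if n=='side' else [(394,238),(386,245),(203,263),(391,225),(203,252),(250,200),(420,280),(375,225)]):
        print(n,u,v,d[v,u],W[v,u].round(4))
E
```

```text
side 282 242 0.79089695 [ 0.5273 -0.2232  0.0772]
side 280 262 0.8015495 [ 0.5208 -0.2351  0.0334]
side 265 149 1.2386576 [0.4733 0.2973 0.0792]
side 265 175 1.2154855 [0.4709 0.2341 0.0142]
side 300 290 0.7744881 [ 5.605e-01 -2.882e-01 -1.000e-04]
side 230 200 1.1010399 [0.3719 0.1026 0.0009]
top 394 238 1.1001738 [ 0.527  -0.2135  0.0774]
top 386 245 1.1475592 [ 0.5076 -0.2008  0.0287]
top 203 263 1.164188 [0.4669 0.2885 0.0091]
top 391 225 1.1491495 [ 0.5602 -0.2151  0.0304]
top 203 252 1.139639 [0.4976 0.2817 0.0357]
top 250 200 1.182697 [0.6348 0.1623 0.0012]
top 420 280 1.1712537 [ 0.4108 -0.2949 -0.0011]
top 375 225 1.1725777 [ 0.561  -0.176   0.0069]
```

View pics/cs.png

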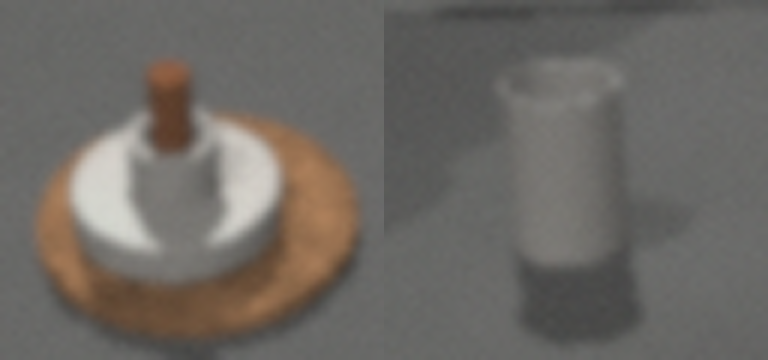

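View pics/ct.png

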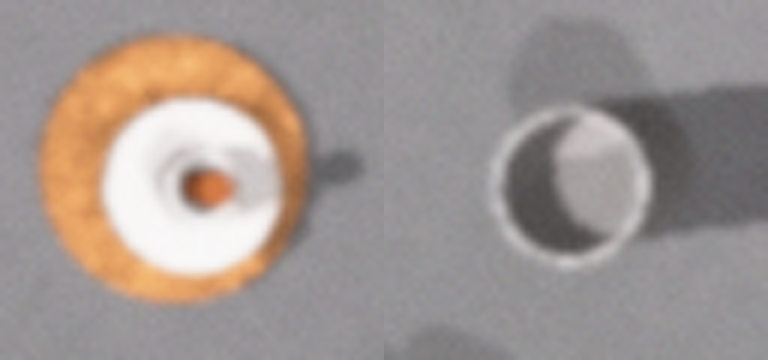

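```bash
python3 - <<'E'
from h import *
print('post',tri('side',(281.6,241.1),'top',(394.7,237.6)))
print('tin',tri('side',(264.2,148.6),'top',(202.9,263.7)))
print('post@77',atz('top',394.7,237.6,.077),atz('side',281.6,241.1,.077))
print('tin@95',atz('top',202.9,263.7,.095),atz('side',264.2,148.6,.095))
print('plate@27',atz('top',391.75,237.6,.027))
# cloud based fits
for n in('side','top'):
    d=np.load(n+'0.npz')['d']; W=cloud(n,d).reshape(-1,3)
    m=(np.hypot(W[:,0]-.527,W[:,1]+.215)<.03)&(W[:,2]>.062); print(n,'post',m.sum(),np.nanmean(W[m],0).round(4),np.nanmax(W[m][:,2]))
    m=(np.hypot(W[:,0]-.467,W[:,1]-.285)<.06)&(W[:,2]>.08)
    P=W[m]; print(n,'tin',m.sum(),np.percentile(P,[2,50,98],axis=0).round(4))
    A=np.c_[2*P[:,:2],np.ones(len(P))]; s=np.linalg.lstsq(A,(P[:,:2]**2).sum(1),rcond=None)[0]; print(s[:2],np.sqrt(s[2]+s[0]**2+s[1]**2))
    m=(np.hypot(W[:,0]-.527,W[:,1]+.215)<.06)&(W[:,2]>.02)&(W[:,2]<.035);print('plate',np.percentile(W[m],[1,50,99],axis=0).round(4))
E
```

```text
post (array([ 0.52710069, -0.21593181,  0.07429639]), np.float64(0.0015952856289230847))
tin (array([0.47213313, 0.2672946 , 0.09282423]), np.float64(0.0012383467231087833))
post@77 [ 0.52796702 -0.21541997  0.077     ] [ 0.52642371 -0.21962114  0.077     ]
tin@95 [0.47168135 0.26672306 0.095     ] [0.47311377 0.26180812 0.095     ]
plate@27 [ 0.52683054 -0.216802    0.027     ]
side post 65 [ 0.5261 -0.2243  0.072 ] 0.07849133163210045
side tin 178 [[0.4404 0.2334 0.0802]
 [0.4704 0.2551 0.0882]
 [0.5009 0.2978 0.0956]]
[0.47073731 0.26500674] 0.030510567677001978
plate [[ 0.4901 -0.2576  0.0209]
 [ 0.5268 -0.2341  0.0267]
 [ 0.5619 -0.1903  0.0343]]
top post 35 [ 0.5273 -0.2175  0.075 ] 0.08001265712927638
top tin 142 [[0.4416 0.2354 0.0805]
 [0.4731 0.2678 0.0927]
 [0.5031 0.2968 0.0974]]
[0.47251559 0.26620208] 0.03047283536906221
plate [[ 0.4914 -0.2543  0.021 ]
 [ 0.5264 -0.2148  0.0262]
 [ 0.5628 -0.1809  0.0323]]
```

{"name": "arm_command", "arguments": {
  "increments": [
    [0,0,0,0,0,-5.5],
    [0,0,0,0,0,-5.5],
    [0,0,0,0,0,-5.6],
    [0,0,0,0,0,-5.5],
    [0,0,0,0,0,0]
  ],
  "claw": 5.0,
  "grip_force": 40
}}

```text
time: 0.52
tool_pos: [0.1975, 0.4863, 0.231]
ee_rot: [-0.002, 1.0, -0.0, -0.0]
wrist_force: [-0.5, 0.3, 0.0]
grip_width: 0.0499
```

```bash
cat > rel.py <<'E'
import sys
from h import *
from scipy.spatial.transform import Rotation as Ro
s=robot.get_state(); R=Ro.from_quat(s['ee_rot'])
print('t',s['time'],'pos',s['tool_pos'].round(4),'grip',round(s['grip_width'],4),'F',s['wrist_force'].round(2),'q',s['qpos'].round(3))
des=Ro.from_matrix(np.array([[-1,0,0],[0,1,0],[0,0,-1.]]))
print('rot err deg(tool)',np.degrees((R.inv()*des).as_rotvec()).round(2))
if len(sys.argv)>3:
    g=np.array([float(a) for a in sys.argv[1:4]]); print('delta tool cm',(100*R.inv().apply(g-s['tool_pos'])).round(2))
E
python3 rel.py .527 -.216 .15
```

```text
t 0.5167 pos [0.1975 0.4863 0.231 ] grip 0.0499 F [-0.55  0.33  0.04] q [ 1.03   0.263 -0.049  1.259  0.     1.025]
rot err deg(tool) [-0.03 -0.02  0.25]
delta tool cm [-32.64 -70.37   8.13]
```

{"name": "arm_command", "arguments": {
  "increments": [
    [-1.3,-2.8,0,0,0,0.25],
    [-1.3,-2.8,0,0,0,0],
    [-1.3,-2.8,0,0,0,0],
    [-1.3,-2.8,0,0,0,0],
    [-1.3,-2.8,0,0,0,0],
    [-1.3,-2.8,0,0,0,0],
    [-1.3,-2.8,0,0,0,0],
    [-1.3,-2.8,0,0,0,0]
  ]
}}

```text
time: 1.18
tool_pos: [0.3009, 0.2606, 0.2312]
ee_rot: [0.004, 1.0, -0.0, 0.0]
wrist_force: [1.1, 0.4, 0.2]
grip_width: 0.0498
```

{"name": "arm_command", "arguments": {
  "increments": [
    [-1.3,-2.8,0,0,0,0],
    [-1.3,-2.8,0,0,0,0],
    [-1.3,-2.8,0,0,0,0],
    [-1.3,-2.8,0,0,0,0],
    [-1.3,-2.8,0,0,0,0],
    [-1.3,-2.8,0,0,0,0],
    [-1.3,-2.8,0,0,0,0],
    [-1.3,-2.8,0,0,0,0]
  ]
}}

```text
time: 1.85
tool_pos: [0.4039, 0.036, 0.2313]
ee_rot: [0.004, 1.0, 0.0, 0.0]
wrist_force: [0.4, 0.7, 0.7]
grip_width: 0.0502
```

{"name": "arm_command", "arguments": {
  "increments": [
    [-1.3,-2.8,0,0,0,0],
    [-1.3,-2.8,0,0,0,0],
    [-1.3,-2.8,0,0,0,0],
    [-1.3,-2.8,0,0,0,0],
    [-1.3,-2.8,1,0,0,0],
    [-1.3,-2.8,1,0,0,0],
    [-1.3,-2.8,1,0,0,0],
    [0,0,1,0,0,0]
  ]
}}

```text
time: 2.52
tool_pos: [0.4956, -0.1631, 0.1901]
ee_rot: [0.005, 1.0, -0.0, 0.0]
wrist_force: [-0.4, 1.3, -0.2]
grip_width: 0.05
```

```bash
python3 rel.py .527 -.216 .125
```

```text
t 2.5167 pos [ 0.4956 -0.1631  0.1901] grip 0.05 F [-0.4   1.31 -0.16] q [-4.740e-01  2.730e-01 -1.470e-01  1.149e+00 -1.000e-03 -4.630e-01]
rot err deg(tool) [-0.06  0.02 -0.62]
delta tool cm [-3.19 -5.25  6.51]
```

{"name": "arm_command", "arguments": {
  "increments": [
    [-1.1,-1.8,1.5,0,0,-0.6],
    [-1.1,-1.8,1.5,0,0,0],
    [-1.0,-1.7,1.5,0,0,0],
    [0,0,1.5,0,0,0],
    [0,0,0.5,0,0,0],
    [0,0,0,0,0,0],
    [0,0,0,0,0,0]
  ]
}}

```text
time: 3.1
tool_pos: [0.5257, -0.2114, 0.1267]
ee_rot: [-0.002, 1.0, 0.0, -0.0]
wrist_force: [0.2, 0.1, 0.1]
grip_width: 0.0501
```

```bash
python3 rel.py .527 -.216 .053; python3 - <<'E'
from h import *
a,_=snap('side','side1'); b,_=snap('top','top1')
f=lambda im,u,v,w=80,h=75,k=5:cv2.resize(im[v:v+h,u:u+w],None,fx=k,fy=k,interpolation=cv2.INTER_CUBIC)
cv2.imwrite('pics/c1.png',np.hstack([f(a,245,210),f(b,355,200)]))
E
```

```text
t 3.1 pos [ 0.5257 -0.2114  0.1267] grip 0.0501 F [0.18 0.09 0.09] q [-0.526  0.384 -0.157  1.029  0.    -0.531]
rot err deg(tool) [ 0.01 -0.01  0.28]
delta tool cm [-0.13 -0.47  7.37]
```

View pics/c1.png

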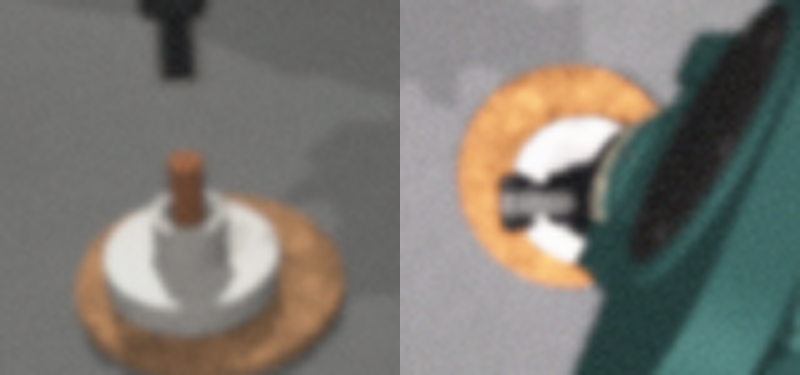

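```bash
python3 - <<'E'
from h import *
for y in(-.237,-.245,-.25):
    o,r=ray('side',280.2,225.2); k=(y-o[1])/r[1]; print(y,o+r*k)
d=np.load('side1.npz')['d'];W=cloud('side',d)
for v in range(216,227): print(v,W[v,278:284].round(4)[::2].tolist())
E
```

```text
-0.237 [ 0.52613195 -0.237       0.12925919]
-0.245 [ 0.5264044  -0.245       0.13458805]
-0.25 [ 0.52657468 -0.25        0.13791859]
216 [[0.5233, -0.2473, 0.1579], [0.5272, -0.2476, 0.1579], [0.5312, -0.2495, 0.1588]]
217 [[0.5233, -0.2502, 0.1574], [0.5272, -0.2499, 0.157], [0.5311, -0.2499, 0.1568]]
218 [[0.5232, -0.25, 0.155], [0.5271, -0.2511, 0.1555], [0.5309, -0.2496, 0.1543]]
219 [[0.5231, -0.2508, 0.1532], [0.5269, -0.2485, 0.1515], [0.5308, -0.2506, 0.1526]]
220 [[0.5229, -0.249, 0.1497], [0.5268, -0.2493, 0.1497], [0.5307, -0.2506, 0.1503]]
221 [[0.5228, -0.2507, 0.1485], [0.5267, -0.2507, 0.1483], [0.5306, -0.2492, 0.1471]]
222 [[0.5227, -0.2516, 0.1467], [0.5265, -0.2473, 0.1437], [0.5305, -0.2514, 0.1462]]
223 [[0.5225, -0.2504, 0.1436], [0.5264, -0.2493, 0.1427], [0.5304, -0.2505, 0.1432]]
224 [[0.5224, -0.2511, 0.1417], [0.5264, -0.2511, 0.1415], [0.5303, -0.2501, 0.1406]]
225 [[0.5222, -0.249, 0.138], [0.5262, -0.2502, 0.1386], [0.5301, -0.2473, 0.1363]]
226 [[0.5219, -0.2437, 0.1321], [0.5259, -0.2442, 0.1322], [0.5298, -0.2423, 0.1306]]
```

{"name": "arm_command", "arguments": {
  "increments": [
    [0,-0.5,0,0,0,0.3],
    [0,0,1.5,0,0,0],
    [0,0,1.5,0,0,0],
    [0,0,1.5,0,0,0],
    [0,0,1.2,0,0,0],
    [0,0,0.9,0,0,0],
    [0,0,0.5,0,0,0],
    [0,0,0,0,0,0]
  ]
}}

```text
time: 3.87
tool_pos: [0.5258, -0.2167, 0.0548]
ee_rot: [-0.0, 1.0, 0.0, -0.0]
wrist_force: [-0.8, -0.7, 0.5]
grip_width: 0.0501
```

```bash
python3 rel.py .5262 -.216 .053; python3 - <<'E'
from h import *
a,_=snap('side','side2'); b,_=snap('top','top2')
f=lambda im,u,v,w=80,h=75,k=5:cv2.resize(im[v:v+h,u:u+w],None,fx=k,fy=k,interpolation=cv2.INTER_CUBIC)
cv2.imwrite('pics/c2.png',np.hstack([f(a,245,210),f(b,355,200)]))
E
```

```text
t 3.8667 pos [ 0.5258 -0.2167  0.0548] grip 0.0501 F [-0.83 -0.67  0.52] q [-0.534  0.446 -0.27   0.855 -0.    -0.535]
rot err deg(tool) [ 0.02 -0.04  0.03]
delta tool cm [-0.04  0.07  0.18]
```

View pics/c2.png

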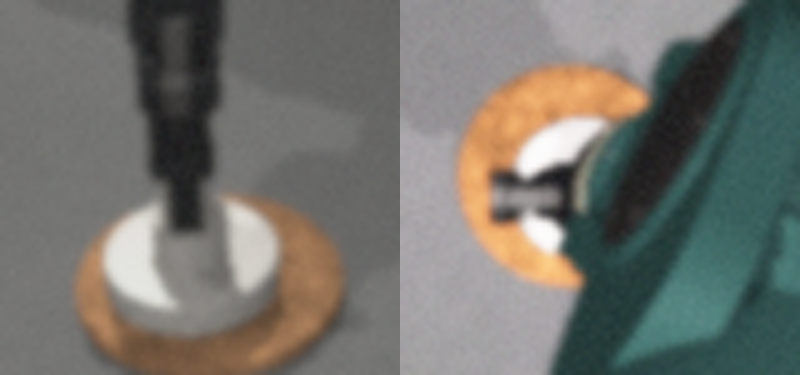

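{"name": "arm_command", "arguments": {
  "increments": [
    [0,0,0.15,0,0,0],
    [0,0,0,0,0,0],
    [0,0,0,0,0,0],
    [0,0,0,0,0,0],
    [0,0,0,0,0,0],
    [0,0,0,0,0,0],
    [0,0,0,0,0,0],
    [0,0,0,0,0,0]
  ],
  "claw": 0,
  "grip_force": 40
}}

```text
time: 4.63
tool_pos: [0.526, -0.2168, 0.0538]
ee_rot: [-0.0, 1.0, 0.0, 0.0]
wrist_force: [0.9, -0.7, 0.9]
grip_width: 0.0145
```

{"name": "arm_command", "arguments": {
  "increments": [
    [0,0,0,0,0,0],
    [0,0,-0.3,0,0,0],
    [0,0,-0.6,0,0,0],
    [0,0,-0.8,0,0,0],
    [0,0,-0.8,0,0,0],
    [0,0,-0.5,0,0,0],
    [0,0,0,0,0,0],
    [0,0,0,0,0,0]
  ]
}}

```text
time: 5.3
tool_pos: [0.5262, -0.2169, 0.0842]
ee_rot: [-0.0, 1.0, -0.0, 0.0]
wrist_force: [0.2, -0.1, -2.0]
grip_width: 0.0147
```

```bash
python3 rel.py .5262 -.216 .195; python3 - <<'E'
from h import *
a,_=snap('side','side3'); b,_=snap('top','top3')
f=lambda im,u,v,w=80,h=75,k=5:cv2.resize(im[v:v+h,u:u+w],None,fx=k,fy=k,interpolation=cv2.INTER_CUBIC)
cv2.imwrite('pics/c3.png',np.hstack([f(a,245,210),f(b,355,200)]))
E
```

```text
t 5.3 pos [ 0.5262 -0.2169  0.0842] grip 0.0147 F [ 0.22 -0.07 -1.98] q [-0.534  0.42  -0.225  0.925 -0.    -0.535]
rot err deg(tool) [-0.03  0.04  0.04]
delta tool cm [-1.000e-02  9.000e-02 -1.108e+01]
```

View pics/c3.png

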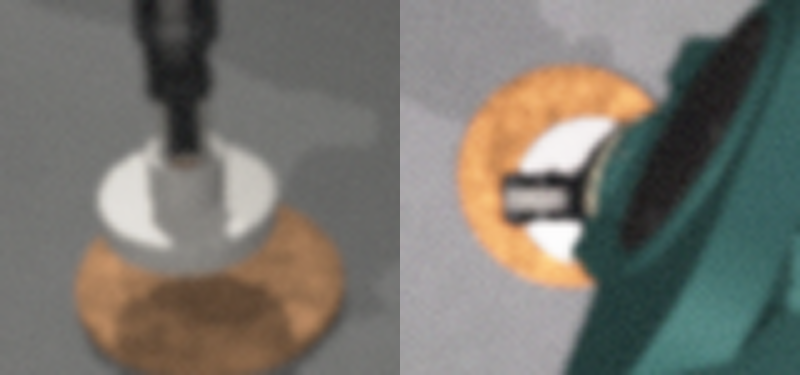

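Both lids are lifted level, and the wrist reads 2.0 N, which matches 200 g. Next I carry them over to the tin.

{"name": "arm_command", "arguments": {
  "increments": [
    [0,0,-0.8,0,0,0],
    [0,0,-1.6,0,0,0],
    [0,0,-2.0,0,0,0],
    [0,0.4,-2.0,0,0,0],
    [0,0.9,-2.0,0,0,0],
    [0.1,1.4,-1.6,0,0,0],
    [0.2,2.0,-0.8,0,0,0],
    [0.3,2.4,0,0,0,0]
  ]
}}

```text
time: 6.07
tool_pos: [0.5206, -0.146, 0.1939]
ee_rot: [0.0, 1.0, -0.001, 0.001]
wrist_force: [0.5, -0.5, -1.6]
grip_width: 0.0149
```

{"name": "arm_command", "arguments": {
  "increments": [
    [0.3,2.5,0,0,0,0],
    [0.3,2.5,0,0,0,0],
    [0.3,2.5,0,0,0,0],
    [0.3,2.5,0,0,0,0],
    [0.3,2.5,0,0,0,0],
    [0.3,2.5,0,0,0,0],
    [0.3,2.5,0,0,0,0],
    [0.3,2.5,0,0,0,0]
  ]
}}

```text
time: 6.73
tool_pos: [0.4953, 0.0554, 0.1922]
ee_rot: [-0.0, 1.0, -0.0, 0.0]
wrist_force: [0.0, 0.3, -2.6]
grip_width: 0.0144
```

{"name": "arm_command", "arguments": {
  "increments": [
    [0.3,2.5,0,0,0,0],
    [0.3,2.5,0,0,0,0],
    [0.3,2.5,0,0,0,0],
    [0.3,2.3,0,0,0,0],
    [0.3,2.0,0,0,0,0],
    [0.3,1.5,0,0,0,0],
    [0.2,1.0,0,0,0,0],
    [0,0.5,0,0,0,0]
  ]
}}

```text
time: 7.4
tool_pos: [0.4752, 0.2032, 0.192]
ee_rot: [-0.001, 1.0, 0.0, -0.0]
wrist_force: [-0.0, -0.2, -2.4]
grip_width: 0.0141
```

```bash
python3 rel.py .4713 .266 .2
```

```text
t 7.4 pos [0.4752 0.2032 0.192 ] grip 0.0141 F [-0.01 -0.22 -2.36] q [ 0.246  0.265 -0.154  1.152  0.     0.244]
rot err deg(tool) [ 0.   -0.01  0.11]
delta tool cm [ 0.38  6.28 -0.8 ]
```

{"name": "arm_command", "arguments": {
  "increments": [
    [0.1,1.5,0,0,0,0.1],
    [0.1,1.8,0,0,0,0],
    [0.1,1.5,0,0,0,0],
    [0.1,1.0,0,0,0,0],
    [0,0.3,0,0,0,0],
    [0,0,0,0,0,0],
    [0,0,0,0,0,0]
  ]
}}

```text
time: 7.98
tool_pos: [0.4718, 0.2626, 0.1918]
ee_rot: [0.001, 1.0, -0.0, -0.0]
wrist_force: [-0.2, -0.0, -2.7]
grip_width: 0.0143
```

```bash
python3 rel.py .4713 .266 .15; python3 - <<'E'
from h import *
a,_=snap('side','side4'); b,_=snap('top','top4')
f=lambda im,u,v,w=64,h=60,k=6:cv2.resize(im[v:v+h,u:u+w],None,fx=k,fy=k,interpolation=cv2.INTER_CUBIC)
cv2.imwrite('pics/c4.png',np.hstack([f(a,235,120),f(b,172,233)]))
cv2.imwrite('pics/c4b.png',f(a,235,125,60,60,10))
E
```

```text
t 7.9833 pos [0.4718 0.2626 0.1918] grip 0.0143 F [-0.17 -0.01 -2.74] q [ 0.357  0.304 -0.098  1.169 -0.     0.358]
rot err deg(tool) [-0.02 -0.   -0.06]
delta tool cm [0.05 0.34 4.18]
```

View pics/c4.png

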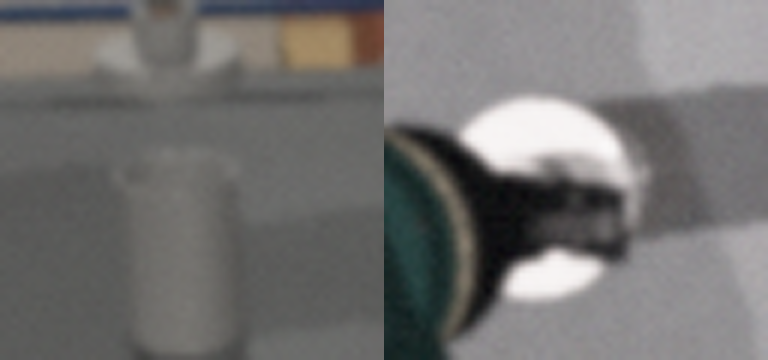

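View pics/c4b.png

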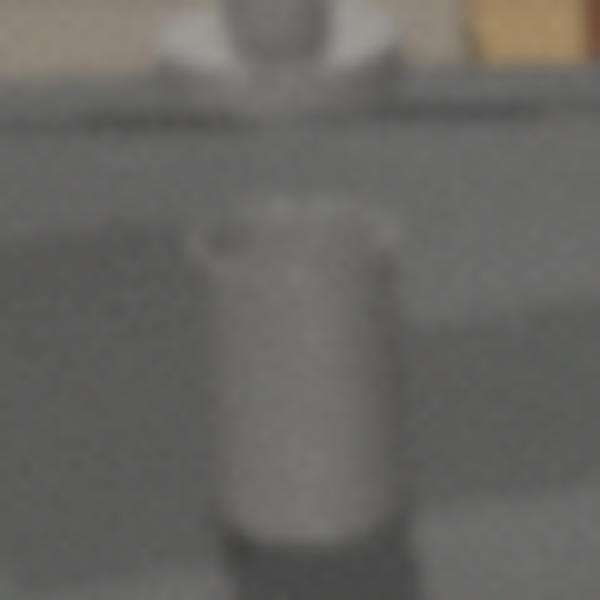

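```bash
python3 - <<'E'
from h import *
from scipy.optimize import least_squares
def edgefit(n,mask,z,r,axis=None):
    c,_=cv2.findContours(mask.astype(np.uint8),cv2.RETR_EXTERNAL,cv2.CHAIN_APPROX_NONE)
    c=max(c,key=len)[:,0,:]; P=np.array([atz(n,u,v,z)[:2] for u,v in c])
    return P
# top4 white lid: brightness mask
for tag,z,c0 in(('top0',.027,(.526,-.216)),('top4',.165,(.4718,.2626))):
    D=np.load(tag+'.npz');im=D['im'];g=im.min(2); W=cloud('top',D['d'])
    p,R,t=cam('top')
    m=(g>175)&(np.hypot(W[...,0]-c0[0],W[...,1]-c0[1])<.05)
    P=edgefit('top',m,z,.0385)
    f=lambda s:np.hypot(P[:,0]-s[0],P[:,1]-s[1])-s[2]
    s=least_squares(f,[*c0,.0385],loss='cauchy',f_scale=.0008); print(tag,s.x.round(4),len(P),(abs(f(s.x))<.0015).sum())
    s=least_squares(lambda s:np.hypot(P[:,0]-s[0],P[:,1]-s[1])-.038,c0,loss='cauchy',f_scale=.0008); print(s.x.round(4))
# side projection
p,R,t=cam('side')
for X in((.4722,.2665,.095),(.4722,.2665,.0),(.4718,.2626,.165),(.4718,.2626,.150)):
    q=R@np.array(X)+t; print(X,q[0]/q[2]*p['fx']+p['cx'],q[1]/q[2]*p['fy']+p['cy'])
E
```

```text
top0 [ 0.5263 -0.2157  0.0375] 81 75
[ 0.5264 -0.216 ]
top4 [0.4763 0.2621 0.0347] 60 32
[0.4723 0.263 ]
(0.4722, 0.2665, 0.095) 263.9692707012614 148.06069373406666
(0.4722, 0.2665, 0.0) 266.03162445394685 174.53516667059122
(0.4718, 0.2626, 0.165) 262.164195712558 127.61886539383191
(0.4718, 0.2626, 0.15) 262.52246499286645 132.20088410305328
```

{"name": "arm_command", "arguments": {
  "increments": [
    [0,0.35,0.4,0,0,0],
    [0,0,0.8,0,0,0],
    [0,0,1.0,0,0,0],
    [0,0,1.0,0,0,0],
    [0,0,0.8,0,0,0],
    [0,0,0.3,0,0,0],
    [0,0,0,0,0,0],
    [0,0,0,0,0,0]
  ]
}}

```text
time: 8.75
tool_pos: [0.4717, 0.2667, 0.1488]
ee_rot: [0.0, 1.0, -0.0, -0.0]
wrist_force: [-0.4, -0.2, -1.1]
grip_width: 0.0144
```

```bash
python3 rel.py .4716 .266 .1285; python3 - <<'E'
from h import *
a,_=snap('side','side5'); b,_=snap('top','top5')
f=lambda im,u,v,w=60,h=60,k=8:cv2.resize(im[v:v+h,u:u+w],None,fx=k,fy=k,interpolation=cv2.INTER_CUBIC)
g=np.clip(f(a,235,125).astype(float)*1.8-40,0,255).astype(np.uint8)
cv2.imwrite('pics/c5.png',g)
E
```

```text
t 8.75 pos [0.4717 0.2667 0.1488] grip 0.0144 F [-0.42 -0.2  -1.06] q [ 0.364  0.33  -0.18   1.061 -0.     0.365]
rot err deg(tool) [-0.   -0.01 -0.06]
delta tool cm [ 0.01 -0.07  2.03]
```

View pics/c5.png

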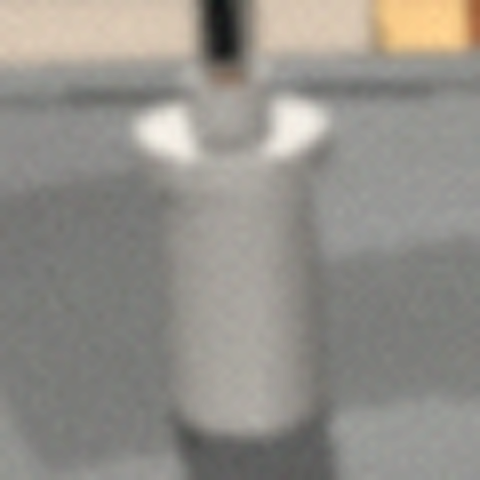

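```bash
python3 - <<'E'
from h import *
p,R,t=cam('side')
def proj(X): q=R@np.array(X)+t; return q[0]/q[2]*p['fx']+p['cx'],q[1]/q[2]*p['fy']+p['cy'],q[2]
def edges(g,v,u0,u1):
    r=g[v-1:v+2,u0:u1].mean(0); r=cv2.GaussianBlur(r[None],(0,0),.7)[0]; d=np.abs(np.gradient(r)); c=len(d)//2
    def sub(i): 
        y0,y1,y2=d[i-1:i+2]; return i+.5*(y0-y2)/(y0-2*y1+y2)
    i=1+d[1:c].argmax(); j=c+d[c:-1].argmax(); return u0+sub(i),u0+sub(j)
for tag in('side0','side5'):
    D=np.load(tag+'.npz'); g=D['im'].astype(float).mean(2)
    for v in range(152,178,3):
        l,r=edges(g,v,249,284)
        # z at axis for row
        zs=[(abs(proj((.4716,.266-.0,z))[1]-v),z) for z in np.linspace(0,.1,101)]; z=min(zs)[1]
        u,_,dep=proj((.4716,.266,z)); print(tag,v,round(l,2),round(r,2),'mid',round((l+r)/2,2),'pred',round(u,2),'dx mm',round(((l+r)/2-u)*dep/p['fx']*1000,2),'w',round((r-l)*dep/p['fx']*1000,1))
D=np.load('side5.npz'); g=D['im'].astype(float).mean(2)
for v in range(138,148):
    l,r=edges(g,v,245,284); u,vv,dep=proj((.4717,.2667,.115)); print(v,round(l,2),round(r,2),round((l+r)/2,2),'pred',round(u,2),vv,'dx',round(((l+r)/2-u)*dep/p['fx']*1000,2),round((r-l)*dep/p['fx']*1000,1))
E
```

```text
side0 152 254.97 270.2 mid 262.59 pred 264.07 dx mm -4.8 w 49.4
side0 155 255.52 274.74 mid 265.13 pred 264.31 dx mm 2.65 w 62.6
side0 158 256.13 274.82 mid 265.48 pred 264.56 dx mm 3.01 w 61.2
side0 161 256.65 275.01 mid 265.83 pred 264.78 dx mm 3.46 w 60.3
side0 164 256.8 275.22 mid 266.01 pred 265.02 dx mm 3.29 w 60.8
side0 167 257.01 271.25 mid 264.13 pred 265.25 dx mm -3.72 w 47.2
side0 170 257.43 271.61 mid 264.52 pred 265.49 dx mm -3.22 w 47.2
side0 173 257.48 271.75 mid 264.62 pred 265.72 dx mm -3.7 w 47.7
side0 176 258.25 276.17 mid 267.21 pred 265.85 dx mm 4.57 w 60.0
side5 152 255.85 274.28 mid 265.06 pred 264.07 dx mm 3.23 w 59.8
side5 155 255.75 274.89 mid 265.32 pred 264.31 dx mm 3.29 w 62.4
side5 158 256.24 271.69 mid 263.97 pred 264.56 dx mm -1.94 w 50.6
side5 161 256.3 271.67 mid 263.99 pred 264.78 dx mm -2.59 w 50.5
side5 164 256.49 271.79 mid 264.14 pred 265.02 dx mm -2.88 w 50.5
side5 167 256.77 271.84 mid 264.31 pred 265.25 dx mm -3.14 w 49.9
side5 170 257.13 271.76 mid 264.44 pred 265.49 dx mm -3.47 w 48.7
side5 173 257.23 272.4 mid 264.81 pred 265.72 dx mm -3.03 w 50.7
side5 176 258.09 276.24 mid 267.17 pred 265.85 dx mm 4.43 w 60.8
138 253.32 268.67 261.0 pred 263.36 142.20701497629793 dx -7.56 49.2
139 257.95 268.68 263.32 pred 263.36 142.20701497629793 dx -0.13 34.4
140 258.03 268.67 263.35 pred 263.36 142.20701497629793 dx -0.04 34.1
141 251.87 268.48 260.17 pred 263.36 142.20701497629793 dx -10.2 53.2
142 258.76 268.13 263.44 pred 263.36 142.20701497629793 dx 0.27 30.0
143 259.06 272.83 265.95 pred 263.36 142.20701497629793 dx 8.28 44.1
144 259.19 272.28 265.73 pred 263.36 142.20701497629793 dx 7.6 41.9
145 255.09 271.74 263.41 pred 263.36 142.20701497629793 dx 0.17 53.3
146 255.51 269.48 262.49 pred 263.36 142.20701497629793 dx -2.78 44.7
147 255.87 269.61 262.74 pred 263.36 142.20701497629793 dx -1.98 44.0
```

```bash
python3 - <<'E'
from h import *
from scipy.optimize import minimize
from scipy.ndimage import map_coordinates,gaussian_filter
p,R,t=cam('top')
D=np.load('top0.npz'); g=gaussian_filter(D['im'].astype(float).mean(2),.5)
def pj(X): q=X@R.T+t; return q[:,1]/q[:,2]*p['fy']+p['cy'],q[:,0]/q[:,2]*p['fx']+p['cx']
th=np.linspace(0,2*np.pi,180,endpoint=False)
def cost(s,r): 
    X=np.c_[s[0]+r*np.cos(th),s[1]+r*np.sin(th),np.full(180,.095)]; return -map_coordinates(g,pj(X),order=3).mean()
for r in(.030,.03075,.0315,.032):
    o=minimize(cost,[.4717,.266],args=(r,),method='Nelder-Mead',options=dict(initial_simplex=[[.47,.264],[.474,.264],[.472,.269]],xatol=1e-5)); print(r,o.x.round(4),o.fun)
# outer skirt / plate edge gradient for lid at start
def cost2(s,z,r,dr=.002):
    f=lambda r:map_coordinates(g,pj(np.c_[s[0]+r*np.cos(th),s[1]+r*np.sin(th),np.full(180,z)]),order=3)
    return -np.clip(f(r-dr)-f(r+dr),-20,60).mean()
for r in(.0375,.0385):
    o=minimize(cost2,[.526,-.216],args=(.027,r),method='Nelder-Mead',options=dict(initial_simplex=[[.524,-.217],[.528,-.217],[.526,-.213]],xatol=1e-5)); print('plate',r,o.x.round(4),o.fun)
E
```

```text
0.03 [0.4713 0.2689] -178.57682699509542
0.03075 [0.4714 0.2689] -178.86472937566498
0.0315 [0.4713 0.2691] -176.38334876495333
0.032 [0.4712 0.2695] -173.59771356591165
plate 0.0375 [ 0.527  -0.2166] -46.55776931102809
plate 0.0385 [ 0.5267 -0.2163] -51.8275145721291
```

{"name": "arm_command", "arguments": {
  "increments": [
    [0,0,0.3,0,0,0],
    [0,0,0.3,0,0,0],
    [0,0,0.2,0,0,0],
    [0,0,0.2,0,0,0],
    [0,0,0,0,0,0]
  ]
}}

```text
time: 9.27
tool_pos: [0.4715, 0.2666, 0.1383]
ee_rot: [0.0, 1.0, -0.0, -0.0]
wrist_force: [0.8, 0.1, -2.0]
grip_width: 0.0142
```

{"name": "arm_command", "arguments": {
  "increments": [
    [0,0,0.2,0,0,0],
    [0,0,0.2,0,0,0],
    [0,0,0,0,0,0]
  ]
}}

```text
time: 9.52
tool_pos: [0.4716, 0.2667, 0.1344]
ee_rot: [0.0, 1.0, -0.0, -0.0]
wrist_force: [0.5, 0.5, -1.7]
grip_width: 0.0145
```

{"name": "arm_command", "arguments": {
  "increments": [
    [0,0,0.2,0,0,0],
    [0,0,0.2,0,0,0],
    [0,0,0.1,0,0,0],
    [0,0,0,0,0,0],
    [0,0,0,0,0,0]
  ]
}}

```text
time: 9.93
tool_pos: [0.4716, 0.2667, 0.1297]
ee_rot: [0.0, 1.0, -0.0, -0.0]
wrist_force: [-0.7, -0.1, -3.0]
grip_width: 0.0149
```

{"name": "arm_command", "arguments": {
  "increments": [
    [0,0,0.06,0,0,0],
    [0,0,0.04,0,0,0],
    [0,0,0,0,0,0]
  ]
}}

```text
time: 10.18
tool_pos: [0.4718, 0.2667, 0.1289]
ee_rot: [0.0, 1.0, 0.0, 0.0]
wrist_force: [-0.8, -0.2, 1.2]
grip_width: 0.0142
```

{"name": "arm_command", "arguments": {
  "increments": [
    [0,0,0.05,0,0,0],
    [0,0,0,0,0,0],
    [0,0,0,0,0,0]
  ]
}}

```text
time: 10.43
tool_pos: [0.472, 0.2668, 0.1287]
ee_rot: [0.0, 1.0, 0.0, 0.0]
wrist_force: [-1.2, -0.3, 5.5]
grip_width: 0.0146
```

The lid met the rim at z 0.1287, and I had predicted 0.1288. Now I release it.

{"name": "arm_command", "arguments": {
  "increments": [
    [0,0,-0.05,0,0,0],
    [0,0,0,0,0,0],
    [0,0,0,0,0,0],
    [0,0,0,0,0,0],
    [0,0,0,0,0,0],
    [0,0,0,0,0,0]
  ],
  "claw": 5.0
}}

```text
time: 10.93
tool_pos: [0.4717, 0.2667, 0.1287]
ee_rot: [0.0, 1.0, -0.0, -0.0]
wrist_force: [-1.0, -0.1, -0.6]
grip_width: 0.0503
```

{"name": "arm_command", "arguments": {
  "increments": [
    [0,0,-0.8,0,0,0],
    [0,0,-1.5,0,0,0],
    [0,0,-2.0,0,0,0],
    [0,0,-2.0,0,0,0],
    [0,0,-1.5,0,0,0],
    [0,0,0,0,0,0],
    [0,0,0,0,0,0]
  ]
}}

```text
time: 11.52
tool_pos: [0.4721, 0.2668, 0.2076]
ee_rot: [0.0, 1.0, 0.0, 0.001]
wrist_force: [-0.6, -0.4, -0.2]
grip_width: 0.0502
```

```bash
python3 rel.py .4716 .266 .105; python3 - <<'E'
from h import *
a,da=snap('side','side6'); b,db=snap('top','top6')
f=lambda im,u,v,w=60,h=60,k=6:cv2.resize(im[v:v+h,u:u+w],None,fx=k,fy=k,interpolation=cv2.INTER_CUBIC)
g=np.clip(f(a,235,120).astype(float)*1.8-40,0,255).astype(np.uint8)
cv2.imwrite('pics/c6.png',np.hstack([g,f(b,172,233)]))
for n,d in(('side',da),('top',db)):
    W=cloud(n,d).reshape(-1,3); m=(np.hypot(W[:,0]-.4716,W[:,1]-.2667)<.036)
    h=W[m][:,2]; print(n,np.histogram(h,np.arange(.08,.17,.005)))
E
```

```text
t 11.5167 pos [0.4721 0.2668 0.2076] grip 0.0502 F [-0.55 -0.38 -0.17] q [ 0.364  0.3   -0.061  1.209  0.     0.365]
rot err deg(tool) [ 0.04  0.09 -0.05]
delta tool cm [ 0.06 -0.09 10.26]
side (array([24,  3,  0,  4, 95, 18, 14, 16, 27, 12,  7,  6,  8,  5,  9,  0,  0]), array([0.08 , 0.085, 0.09 , 0.095, 0.1  , 0.105, 0.11 , 0.115, 0.12 ,
       0.125, 0.13 , 0.135, 0.14 , 0.145, 0.15 , 0.155, 0.16 , 0.165]))
top (array([  0,   0,   2,  69, 236,  15,   9,   7,  31,   8,   1,   0,   1,
         2,   3,   0,   0]), array([0.08 , 0.085, 0.09 , 0.095, 0.1  , 0.105, 0.11 , 0.115, 0.12 ,
       0.125, 0.13 , 0.135, 0.14 , 0.145, 0.15 , 0.155, 0.16 , 0.165]))
```

View pics/c6.png

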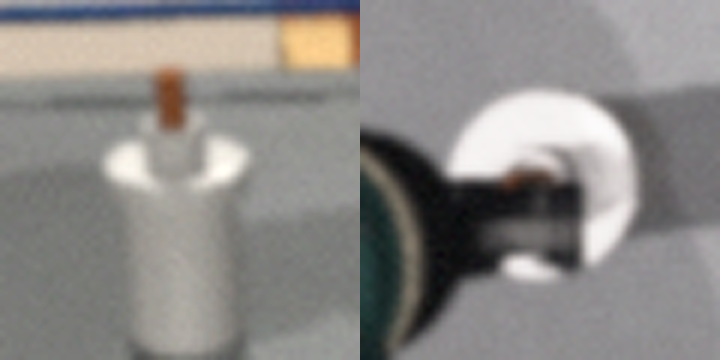

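```bash
python3 - <<'E'
from h import *
from scipy.optimize import least_squares
for tag,z,c0 in(('top0',.027,(.526,-.216)),('top6',.102,(.4718,.2667))):
    D=np.load(tag+'.npz'); W=cloud('top',D['d']); g=D['im'].min(2)
    m=((g>170)&(np.hypot(W[...,0]-c0[0],W[...,1]-c0[1])<.05)).astype(np.uint8)
    c=max(cv2.findContours(m,cv2.RETR_EXTERNAL,cv2.CHAIN_APPROX_NONE)[0],key=len)[:,0,:]
    P=np.array([atz('top',u,v,z)[:2] for u,v in c])
    for r in(.0370,.0375,.038):
        f=lambda s:np.hypot(P[:,0]-s[0],P[:,1]-s[1])-r
        s=least_squares(f,c0,loss='cauchy',f_scale=.0007); print(tag,r,s.x.round(4),len(P),(abs(f(s.x))<.0012).sum())
# side: collar & post mids
W=cloud('side',np.load('side6.npz')['d']).reshape(-1,3)
for a,b in((.108,.122),(.13,.148)):
    m=(np.hypot(W[:,0]-.4716,W[:,1]-.2667)<.03)&(W[:,2]>a)&(W[:,2]<b); print(a,np.percentile(W[m],[5,50,95],axis=0).round(4).tolist())
E
```

```text
top0 0.037 [ 0.5262 -0.2157] 82 55
top0 0.0375 [ 0.5263 -0.2158] 82 66
top0 0.038 [ 0.5264 -0.216 ] 82 64
top6 0.037 [0.474  0.2666] 97 48
top6 0.0375 [0.4734 0.2669] 97 49
top6 0.038 [0.4729 0.2672] 97 44
0.108 [[0.4584, 0.2465, 0.1094], [0.4715, 0.2517, 0.1156], [0.4865, 0.2687, 0.1216]]
0.13 [[0.4663, 0.2557, 0.1317], [0.4731, 0.2598, 0.1385], [0.4789, 0.2631, 0.1455]]
```

{"name": "arm_command", "arguments": {
  "increments": [
    [0,0,1.5,0,0,0],
    [0,0,1.5,0,0,0],
    [0,0,1.5,0,0,0],
    [0,0,1.5,0,0,0],
    [0,0,1.5,0,0,0],
    [0,0,1.0,0,0,0],
    [0,0,0.7,0,0,0],
    [0,0,0.4,0,0,0]
  ]
}}

```text
time: 12.28
tool_pos: [0.471, 0.2664, 0.1094]
ee_rot: [0.0, 1.0, -0.0, -0.001]
wrist_force: [0.2, -0.8, -1.0]
grip_width: 0.05
```

{"name": "arm_command", "arguments": {
  "increments": [
    [0,0,0.3,0,0,0],
    [0,0,0.2,0,0,0],
    [0,0,0,0,0,0],
    [0,0,0,0,0,0]
  ]
}}

```text
time: 12.62
tool_pos: [0.4718, 0.2667, 0.1061]
ee_rot: [0.0, 1.0, 0.0, 0.0]
wrist_force: [0.1, -0.1, 0.6]
grip_width: 0.0502
```

```bash
python3 rel.py .472 .2667 .1055; python3 - <<'E'
from h import *
a,da=snap('side','side7')
f=lambda im,u,v,w=60,h=60,k=8:cv2.resize(im[v:v+h,u:u+w],None,fx=k,fy=k,interpolation=cv2.INTER_CUBIC)
g=np.clip(f(a,235,120).astype(float)*1.8-40,0,255).astype(np.uint8)
cv2.imwrite('pics/c7.png',g)
E
```

```text
t 12.6167 pos [0.4718 0.2667 0.1061] grip 0.0502 F [ 0.08 -0.13  0.64] q [ 0.364  0.36  -0.258  0.952  0.     0.365]
rot err deg(tool) [ 0.01  0.02 -0.06]
delta tool cm [-0.02 -0.    0.06]
```

View pics/c7.png

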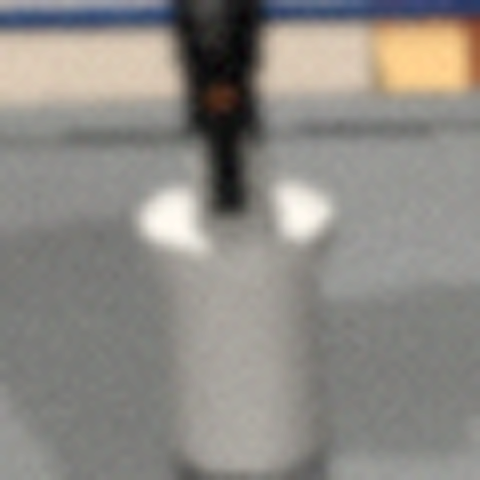

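{"name": "arm_command", "arguments": {
  "increments": [
    [0,0,0.05,0,0,0],
    [0,0,0,0,0,0],
    [0,0,0,0,0,0]
  ],
  "claw": 3.8
}}

```text
time: 12.92
tool_pos: [0.4718, 0.2667, 0.1054]
ee_rot: [0.0, 1.0, 0.0, 0.0]
wrist_force: [0.8, -0.4, -0.2]
grip_width: 0.0379
```

{"name": "arm_command", "arguments": {
  "increments": [
    [0,0,0,0,0,0],
    [0,0,0,0,0,0],
    [0,0,0,0,0,0],
    [0,0,0,0,0,0]
  ],
  "claw": 3.4
}}

```text
time: 13.25
tool_pos: [0.4718, 0.2666, 0.1054]
ee_rot: [0.001, 1.0, -0.0, 0.0]
wrist_force: [0.4, -0.9, 2.5]
grip_width: 0.034
```

{"name": "arm_command", "arguments": {
  "increments": [
    [0,0,0,0,0,0],
    [0,0,0,0,0,0],
    [0,0,0,0,0,0],
    [0,0,0,0,0,0],
    [0,0,0,0,0,0],
    [0,0,0,0,0,0]
  ],
  "claw": 0
}}

```text
time: 13.75
tool_pos: [0.4718, 0.2666, 0.1056]
ee_rot: [0.0, 1.0, -0.0, 0.0]
wrist_force: [-1.3, -2.3, 6.9]
grip_width: 0.0327
```

{"name": "arm_command", "arguments": {
  "increments": [
    [0,0,-0.1,0,0,0],
    [0,0,-0.1,0,0,0],
    [0,0,-0.1,0,0,0],
    [0,0,0,0,0,0],
    [0,0,0,0,0,0]
  ]
}}

```text
time: 14.17
tool_pos: [0.4717, 0.2667, 0.1082]
ee_rot: [0.0, 1.0, 0.0, -0.0]
wrist_force: [-0.2, 0.4, -1.5]
grip_width: 0.0322
```

{"name": "arm_command", "arguments": {
  "increments": [
    [0,0,-0.2,0,0,0],
    [0,0,-0.3,0,0,0],
    [0,0,-0.2,0,0,0],
    [0,0,0,0,0,0],
    [0,0,0,0,0,0]
  ]
}}

```text
time: 14.58
tool_pos: [0.4718, 0.2667, 0.1155]
ee_rot: [0.0, 1.0, 0.0, 0.0]
wrist_force: [0.7, -0.1, -0.6]
grip_width: 0.0327
```

```bash
python3 rel.py .472 .2667 .2055; python3 - <<'E'
from h import *
a,da=snap('side','side8')
f=lambda im,u,v,w=60,h=60,k=8:cv2.resize(im[v:v+h,u:u+w],None,fx=k,fy=k,interpolation=cv2.INTER_CUBIC)
g=np.clip(f(a,235,120).astype(float)*1.8-40,0,255).astype(np.uint8)
cv2.imwrite('pics/c8.png',g)
E
```

```text
t 14.5833 pos [0.4718 0.2667 0.1155] grip 0.0327 F [ 0.65 -0.08 -0.56] q [ 0.364  0.353 -0.241  0.976  0.     0.365]
rot err deg(tool) [ 0.01  0.02 -0.06]
delta tool cm [-0.02 -0.   -9.  ]
```

View pics/c8.png

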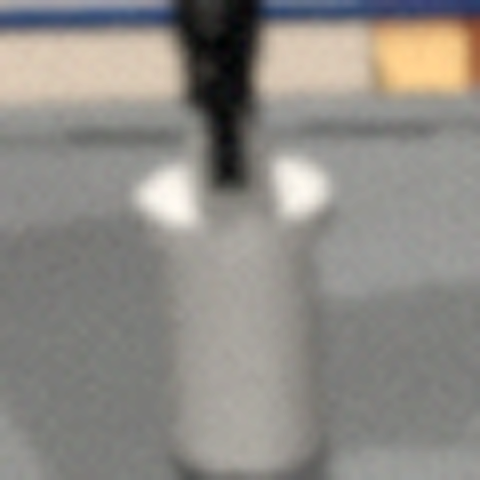

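{"name": "arm_command", "arguments": {
  "increments": [
    [0,0,-0.5,0,0,0],
    [0,0,-0.8,0,0,0],
    [0,0,-0.8,0,0,0],
    [0,0,-0.8,0,0,0],
    [0,0,-0.8,0,0,0],
    [0,0,-0.8,0,0,0],
    [0,0,-0.8,0,0,0],
    [0,0,-0.8,0,0,0]
  ]
}}

```text
time: 15.3
tool_pos: [0.4717, 0.2667, 0.1772]
ee_rot: [0.0, 1.0, 0.0, 0.0]
wrist_force: [0.3, 0.4, -1.5]
grip_width: 0.0323
```

{"name": "arm_command", "arguments": {
  "increments": [
    [0,0,-0.8,0,0,0],
    [0,0,-0.8,0,0,0],
    [0,0,-0.8,0,0,0],
    [0,0,-0.5,0,0,0],
    [0,0,0,0,0,0],
    [0,0,0,0,0,0],
    [0,0,0,0,0,0],
    [0,0,0,0,0,0]
  ]
}}

```text
time: 15.97
tool_pos: [0.4715, 0.2666, 0.2048]
ee_rot: [0.0, 1.0, -0.0, -0.0]
wrist_force: [-1.1, -0.7, -1.5]
grip_width: 0.0324
```

```bash
python3 rel.py .472 .2667 .2055; python3 - <<'E'
from h import *
a,da=snap('side','side9'); b,db=snap('top','top9')
f=lambda im,u,v,w=70,h=80,k=7:cv2.resize(im[v:v+h,u:u+w],None,fx=k,fy=k,interpolation=cv2.INTER_CUBIC)
g=np.clip(f(a,230,105).astype(float)*1.6-30,0,255).astype(np.uint8)
cv2.imwrite('pics/c9.png',g); 
W=cloud('side',da).reshape(-1,3); m=(np.hypot(W[:,0]-.4716,W[:,1]-.2667)<.038)
print(np.histogram(W[m][:,2],np.arange(.08,.25,.005)))
m&=(W[:,2]>.196)&(W[:,2]<.21)
W2=cloud('top',db).reshape(-1,3); m2=(np.hypot(W2[:,0]-.4716,W2[:,1]-.2667)<.035)&(W2[:,2]>.19)&(W2[:,2]<.212)
P=W2[m2]; print(len(P),P[:,2].mean()); c=np.linalg.lstsq(np.c_[P[:,:2]-[.472,.2667],np.ones(len(P))],P[:,2],rcond=None)[0]; print('slopes deg',np.degrees(c[:2]),c[2])
E
```

```text
t 15.9667 pos [0.4715 0.2666 0.2048] grip 0.0324 F [-1.06 -0.72 -1.54] q [ 0.364  0.301 -0.066  1.205 -0.     0.365]
rot err deg(tool) [-0.02 -0.04 -0.05]
delta tool cm [-0.05  0.01 -0.07]
(array([ 30,  27,  24, 113,  26,   7,   6,   8,   8,   7,   7,   8,   8,
         7,   8,   0,   0,   0,   0,   0,   0,  13,  17,  16,  97,  15,
        14,  18,  20,  15,  14,  10,  14]), array([0.08 , 0.085, 0.09 , 0.095, 0.1  , 0.105, 0.11 , 0.115, 0.12 ,
       0.125, 0.13 , 0.135, 0.14 , 0.145, 0.15 , 0.155, 0.16 , 0.165,
       0.17 , 0.175, 0.18 , 0.185, 0.19 , 0.195, 0.2  , 0.205, 0.21 ,
       0.215, 0.22 , 0.225, 0.23 , 0.235, 0.24 , 0.245]))
253 0.2008467938484878
slopes deg [-0.17152097 -0.29222724] 0.20083018695246077
```

View pics/c9.png

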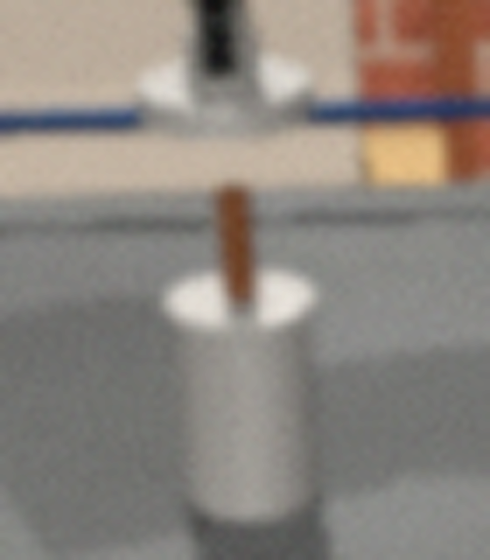

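View pics/top9.png

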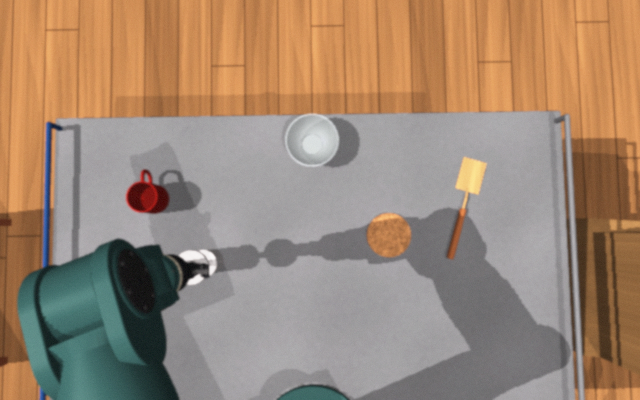

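The inner lid stayed on the tin: its flange is at about (240,298) in the enlarged crop and its post stands upright. The outer lid hangs level above it at about (225,90). The bystanders haven't moved. I'll let it settle, then hand in.

{"name": "arm_command", "arguments": {
  "increments": [
    [0,0,-0.05,0,0,0],
    [0,0,0,0,0,0],
    [0,0,0,0,0,0],
    [0,0,0,0,0,0],
    [0,0,0,0,0,0],
    [0,0,0,0,0,0],
    [0,0,0,0,0,0],
    [0,0,0,0,0,0]
  ]
}}

```text
time: 16.73
tool_pos: [0.4717, 0.2667, 0.2058]
ee_rot: [0.0, 1.0, 0.0, -0.0]
wrist_force: [0.6, 0.3, -1.0]
grip_width: 0.0325
```

```bash
python3 rel.py .472 .2667 .2055; python3 -c "
from bench import robot
print(robot.close_job())"
```

```text
t 16.7333 pos [0.4717 0.2667 0.2058] grip 0.0325 F [ 0.63  0.26 -1.02] q [ 0.364  0.301 -0.064  1.206  0.     0.365]
rot err deg(tool) [ 0.   -0.   -0.05]
delta tool cm [-0.03  0.    0.03]
the job is handed in; nothing more can be done
None
```

The job is done and handed in at 16.7 s. The inner lid is home on the tin, and the arm is holding the outer lid level, about 10 cm above where it sat.

- **Placing the lids:** I lifted both by the post; the wrist read 2.0 N, which matches 200 g. I lowered them until the flange met the rim at TCP z 0.1287 m (0.1288 predicted), pressing with about 5.5 N, and then let go.
- **Lifting the outer lid:** I gripped it by the collar and raised it straight up 100 mm. It is level to within about 0.3° by the depth image.
- **Last checks:** the inner lid's flange is still on the rim (z 95–100 mm) with its post upright (top at about 152 mm). The tin is standing where it was, and the bowl, mug and spatula look untouched.
- **What disagreed:**
  - Estimates of the tin's position differed by up to about 3 mm between the two cameras and the fits. I judged the top-view values more reliable; the plug went in without noticeable side force.
  - The wrist briefly read 7 N upward as the jaws closed on the collar, and this was gone once the lift began.
  - The gripper reads 1.5 mm under the nominal width on both grips.

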